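# Click the crate tally on to its arrow

### The arm

A 6-joint arm with a two-finger parallel gripper is mounted at the origin on the work surface. World frame = base frame: x ahead of the robot, y to its left, z up, the work surface at z = 0. Lengths are in mm, angles in rad, forces in N, time in s.
With the tool pointing down it reaches from about 275 to 850 mm from the base axis. Payload 19 kg.
Tool frame: the origin (TCP) lies at the very end of the fingers, on their centre line; the grasp point (between the pads) lies 19 mm behind it; z points along the fingers, x is the direction in which the jaws open and shut, and the axes are right-handed (so a half turn about z gives the same grasp; the last joint's range is limited). The gripper opens to 85 mm and grips with 20 to 120 N. Pads are 22 mm wide; open, the fingers measure 114 mm over their backs; the gripper's body (76 mm by 85 mm) begins 54 mm behind the grasp point. The pads swing forward as they close: fully open they stand 13 mm farther back than shut.
Start: joints at [-1.385, 0.15, 1.437, -0, 1.554, -0.134], TCP at [180.74, -545.823, 231.267] pointing down, gripper open.
Joint ranges: [-2.8, 2.8], [-0.68, 2.1], [0.12, 2.68], [-1.39, 4.53], [0.16, 2.79], [-2.81, 2.81]. Speed limits (rad/s): [1.89, 1.89, 2.22, 3.01, 3.01, 3.01].

### API

Orientations are given as a unit quaternion [x, y, z, w].
In Python, from station import env gives the robot as it stands. The module is installed in compiled form; this text tells all that it offers.
- The arm moves only by the shell command python3 -m pendant 'ROWS' [FORCE]. ROWS is JSON, a list of rows, each a list of 5 numbers: the opening, from -1 (shut) to 1 (fully open), so that 0 is half open, then the shift along the world's x, y, z in mm, then the turn about the world's z in degrees. A call has 1 to 12 rows; each row is the pose to reach, as a shift and turn from the pose commanded when the call began; what a row does not reach only later rows make up. A row lasts 1/12 s, in which the tool goes at most 41.7 mm and 7.16 degrees, less where a joint would pass 70% of its speed; a pose out of reach is approached as far as the arm can. A call with a gripper value outside its range is refused whole. The fingers move at their own pace and stop on an object; FORCE is the grip in N (left out, the last holds). Time passes only in rows, so rows that repeat a pose let the fingers close. It gives the time, the measured TCP pose, the force and the opening at its end, in the units of the state.
- env.get_state(): the state, without advancing time (a new reading comes with each control period).
- env.capture(name): name is "scene" or "top" or "wrist"; returns the picture (384x512x3 uint8, red, green, blue); there is no depth.
- env.camera_params(name): a dict with "fovy" (degrees; the focal length in pixels is half the picture's height over the tangent of half this angle, whatever the lens; pixels are square), "cx", "cy" (the principal point, pixels), "world_from_camera" (4x4, takes a point from camera to world coordinates). Camera axes: x right, y up, looking along -z (the intrinsics and any distortion apply to the point x, -y, -z); pixel columns grow to the right and rows downward; lengths in mm; the calibration is good to about 2 mm. The wrist camera is an equidistant fisheye: a pixel r from the principal point sees the ray r / f radians off the axis. A picture is of the moment at which its call begins: read the wrist's pose just before it. camera_params takes no time and is no camera call; for the wrist camera it gives the pose at the moment of the call.
- env.job_done(): hands the job in, once; it reports no verdict.
Trained networks look in the newest picture that a camera, given by its name, has taken for a name from the list of things; names that differ only in an ending like _2 or _b are one class to them, and where a whole thing is asked for, a point or a joint stands for the part that bears it (a point fixed in the world has none). Each returns a list of dicts, best first, with "p" (0 to 1); they miss things now and then, are a little off and sometimes report something else, mostly with a low value. They report only what shows in the picture. A call takes as long as a camera call. They do not tell look-alikes from the thing itself.
- env.look_for(camera, query): "position" ([column, row] in pixels, amid what is visible of it).
- env.spot_point(camera, query): "position" ([column, row] in pixels: a listed point, or the origin of a listed thing).
The state is a dict: "time": time; "qpos": joint angles; "qvel": joint speeds; "joint_efforts": joint torques, N m; "position": TCP position; "tcp_rot": TCP orientation; "wrist_force": force on the tool from outside, world axes, zero at the start; "wrist_torque": the same for the moment, N m; "gripper_width": finger opening in mm.
Only numpy, scipy, OpenCV 4.12 (cv2) and the standard library are available. Lean on these libraries where they do the work, as an engineer would, in place of code of your own. Each camera call takes 0.05 s, during which the arm holds its last target.

### The job

Bring the florist's crate tally up to date: with a fingertip, gently flick the edge of its six-armed thumbwheel round clockwise (seen from above) until the long arm points at the arrow on the housing and sits in its click there. Let the wheel settle one click short of the arrow, then give it one last click, and do not go past. The tally stays standing where it is, neither lifted nor shoved along, and the things around it are left alone.

Things in the scene. Friction and masses are not known exactly. Their poses are not given: they have to be found in the camera images.
- tally: The crate tally: flat grey housing, 50 mm high, about 1.6 kg, standing loose on rubber feet (slides if pushed with over about 8 N), with a black six-armed thumbwheel lying flat on top, axis vertical. Origin on the bench under the wheel's axis, z up, x towards the arrow (away from the robot, yaw up to 30 degrees either way). Housing spans -72 to +98 mm in x, +-72 mm in y.
- star_wheel (a joint): Wheel turn, rad, growing clockwise from above. Clicks at 0, 1.047, 2.094, 3.142, 4.189, 5.236, with stops just beyond both ends. Starts at 0, 1.047 or 2.094; at 4.189 the long arm is at the arrow. Long arm's direction = 4.189 minus this, counter-clockwise from the tally's +x. Pushed well over half-way (40 degrees) it snaps on to the next click and stays; less, it falls back. Takes 2 to 3 N at an arm.
- hub (a point): Centre of the wheel's top face, on its axis, 72 mm above the bench. Wheel 14 mm thick; its underside is 8 mm above the housing's top. A round middle of 26 mm radius carries six arms 60 degrees apart, 10 mm wide with rounded ends: five reach 55 mm from the axis, the long arm 65 mm. The gap between neighbouring arms is about 38 mm wide at 48 mm from the axis.
- long_arm_end (a point): Outer end of the wheel's long arm, on its top face, 65 mm from the axis; the long arm has a thin raised metal rib along its top (2 mm high).
- arrow_tip (a point): Tip of the arrow, a flat pale triangle 3 mm high on the housing's top, pointing inward at the wheel's axis; the tip is 70 mm from the axis, 53 mm above the bench.
- pot_near: Red pot with a short white candle, 76 mm wide, 121 mm high (wick to 129), loose, standing to the +y side of the tally. Origin under its centre. Leave alone.
- ribbon_reel: Grey ribbon reel lying flat, 72 mm wide, 28 mm high, on the -y side of the tally. Origin under its centre. Leave alone.
- candle_saucer: Dark metal candle saucer, 72 mm wide, 14 mm high, beyond the arrow side of the tally. Origin under its centre. Leave alone.
- pine_cone: Pine cone standing upright, 46 mm wide, 52 mm high, beyond the arrow side of the tally. Origin under its centre. Leave alone.
Mind the look-alikes: they are no part of the job. There is more than one size of the tally; the job needs the middle-sized.

How it is judged (in metres and radians):
On the way:
1. the wheel rests in the click just before the arrow (value of joint star_wheel between 2.94159 and 3.34159 rad and velocity of joint star_wheel between -0.3 and 0.3 rad/s), for 0.15 s.
At the end, for the whole second after the job is handed in: The wheel rests in the click at the arrow (within 0.12 rad, 7 degrees, of 4.189), the tally stands level on the bench within 20 mm of where it stood, and the pot, reel, saucer and cone around it are each within 30 mm of its place (value of joint star_wheel between 4.06879 and 4.30879 rad and velocity of joint star_wheel between -0.3 and 0.3 rad/s and distance of tally from where it was at the start of the episode below 0.02 m and height (world z) of tally below 0.006 m and angle between tally's own z axis and vertical below 0.05 rad and distance of each of pot_near, ribbon_reel, candle_saucer, pine_cone from where it was at the start of the episode below 0.03 m); the robot touches nothing.
It fails at once if the wheel went past the arrow (over the crest towards the next click) (value of joint star_wheel above 4.73879 rad).
It fails at once if the tally was lifted or tipped (height (world z) of tally above 0.008 m or angle between tally's own z axis and vertical above 0.1 rad).
It fails at once if the tally was shoved more than 20 mm (distance of tally from where it was at the start of the episode above 0.02 m).
It fails at once if the tally was struck or pressed hard (over 25 N) (contact force between the fingers and tally above 25 N).
It fails at once if a thing around the tally was knocked more than 30 mm away or picked up (distance of any of pot_near, ribbon_reel, candle_saucer, pine_cone from where it was at the start of the episode above 0.03 m).
It also fails if it takes over 61 s, if anything falls off the work surface, if the arm or the gripper's body presses on something with over 40 N, if the wrist force passes 120 N, or if a joint passes its speed limit or range.

## Working session

There is one attempt and no reset: what is moved stays moved. The work goes in short steps, Python scripts to look and compute and a shell command to move; the robot and the scene stay as the last step left them, time stands still between calls to the robot, and variables do not carry over. Pictures are saved under pics/ and viewed, and the job is handed in when it is done.

```bash
mkdir -p pics; cat > h.py <<'E'
import numpy as np, cv2
from station import env
def snap(cam,fn):
    im=env.capture(cam); cv2.imwrite('pics/'+fn,im[:,:,::-1]); return im
def ray(P,uv,fish=False):
    f=192/np.tan(np.radians(P['fovy'])/2); d=np.array([uv[0]-P['cx'],uv[1]-P['cy']],float)
    if fish:
        r=np.hypot(*d); t=r/f; v=np.array([*(d/max(r,1e-9)*np.sin(t)),np.cos(t)])
    else: v=np.array([d[0]/f,d[1]/f,1.])
    c=np.array([v[0],-v[1],-v[2]]); T=np.array(P['world_from_camera'])
    return T[:3,3],T[:3,:3]@c
def at_z(P,uv,z,fish=False):
    o,d=ray(P,uv,fish); return o+d*(z-o[2])/d[2]
def proj(P,X,fish=False):
    f=192/np.tan(np.radians(P['fovy'])/2); T=np.array(P['world_from_camera'])
    c=T[:3,:3].T@(np.array(X,float)-T[:3,3]); v=np.array([c[0],-c[1],-c[2]])
    if fish:
        r=np.hypot(v[0],v[1]); t=np.arctan2(r,v[2]); return np.array([P['cx'],P['cy']])+f*t*v[:2]/r
    return np.array([P['cx'],P['cy']])+f*v[:2]/v[2]
E
python3 - <<'E'
from h import *
print(env.get_state()['time'])
for c in('top','scene'):
    snap(c,c+'0.png'); P=env.camera_params(c); print(c,P['fovy'],P['cx'],P['cy'],np.round(P['world_from_camera'],2).tolist())
    for q in('tally','hub','long_arm_end','arrow_tip','pot_near','ribbon_reel','candle_saucer','pine_cone'):
        print(q,[(np.round(r['position']).tolist(),round(r['p'],2)) for r in env.spot_point(c,q)][:5])
E
```

```text
0.0
top 53.69321760702406 250.56107496012527 183.1907585188279 [[0.08, 0.97, -0.22, 372.39], [-1.0, 0.08, -0.01, -87.6], [0.01, 0.22, 0.98, 978.72], [0.0, 0.0, 0.0, 1.0]]
tally [([388.0, 285.0], 0.89), ([267.0, 183.0], 0.83)]
hub [([248.0, 262.0], 0.96), ([404.0, 284.0], 0.58)]
long_arm_end [([269.0, 206.0], 0.7), ([429.0, 320.0], 0.57), ([257.0, 273.0], 0.56)]
arrow_tip [([269.0, 152.0], 0.71), ([408.0, 249.0], 0.68), ([255.0, 240.0], 0.59)]
pot_near [([209.0, 174.0], 0.84), ([264.0, 185.0], 0.51)]
ribbon_reel []
candle_saucer [([288.0, 127.0], 0.6)]
pine_cone [([239.0, 129.0], 0.6), ([330.0, 193.0], 0.6)]
scene 46.754011791832795 256.4281592400601 184.81278433026753 [[0.46, -0.49, 0.74, 1476.67], [0.88, 0.24, -0.4, -577.99], [0.02, 0.84, 0.55, 730.33], [0.0, 0.0, 0.0, 1.0]]
tally [([111.0, 198.0], 0.96), ([245.0, 214.0], 0.77), ([230.0, 174.0], 0.62)]
hub [([250.0, 186.0], 0.88), ([111.0, 166.0], 0.88), ([232.0, 157.0], 0.58)]
long_arm_end [([82.0, 161.0], 0.81), ([218.0, 155.0], 0.75), ([238.0, 176.0], 0.62)]
arrow_tip [([107.0, 190.0], 0.74), ([262.0, 205.0], 0.63), ([233.0, 172.0], 0.59)]
pot_near [([306.0, 200.0], 0.94)]
ribbon_reel [([189.0, 224.0], 0.67)]
candle_saucer [([262.0, 252.0], 0.57)]
pine_cone [([305.0, 231.0], 0.59)]
```

View pics/top0.png

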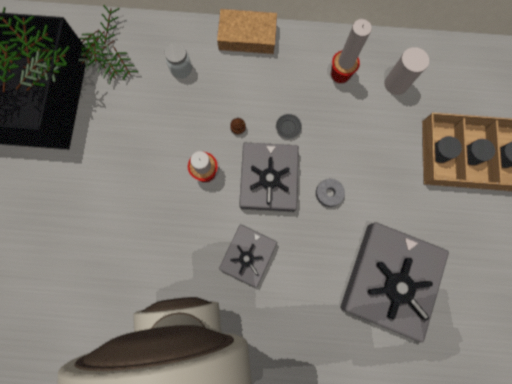

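View pics/scene0.png

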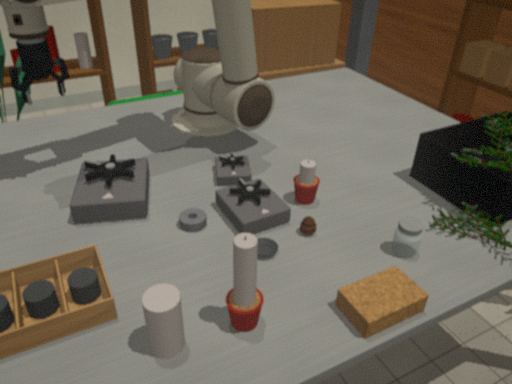

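```bash
python3 - <<'E'
from h import *
im=cv2.imread('pics/top0.png'); cv2.imwrite('pics/crop0.png',cv2.resize(im[110:310,170:440],None,fx=2.9,fy=2.9,interpolation=cv2.INTER_CUBIC))
im=cv2.imread('pics/scene0.png'); cv2.imwrite('pics/crop0s.png',cv2.resize(im[110:280,60:330],None,fx=2.9,fy=2.9,interpolation=cv2.INTER_CUBIC))
P=env.camera_params('top')
for uv in([267,183],[388,285],[269,206],[269,152]): print(uv,at_z(P,uv,72 if uv[1]!=152 else 53).round(1))
E
```

```text
[267, 183] [ 582.  -116.1   72. ]
[388, 285] [ 362.7 -412.    72. ]
[269, 206] [ 525.5 -124.9   72. ]
[269, 152] [ 667.7 -116.2   53. ]
```

View pics/crop0.png

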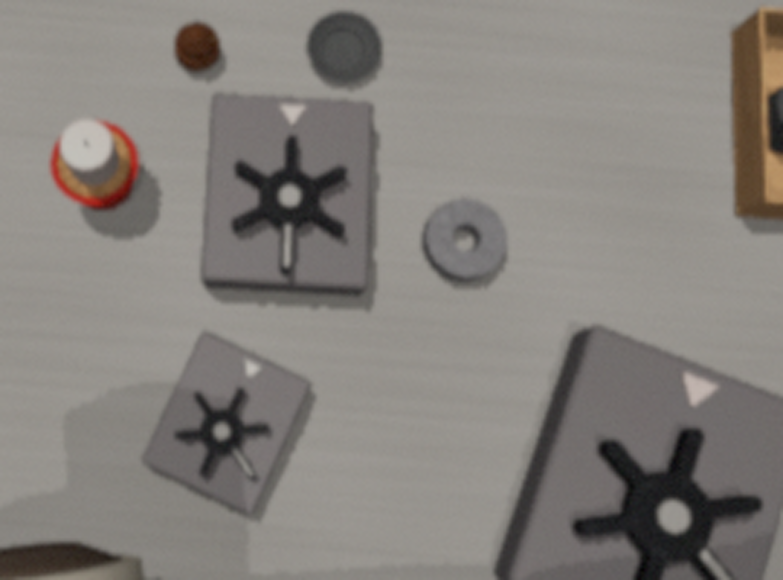

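View pics/crop0s.png

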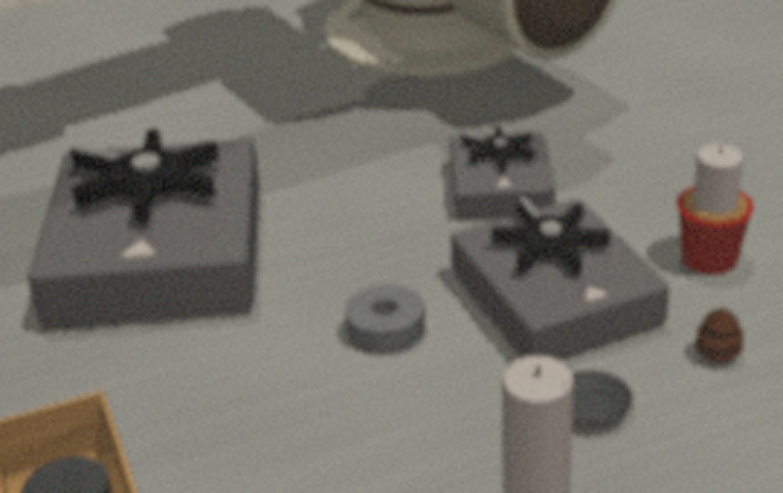

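The tallies are at top-image pixels (403,287) large, (270,177) middle and (247,258) small. I'm using the one at (270,177): it is the middle size, and it has the pot at (203,165), reel (330,193), saucer (289,126) and cone (238,126) around it. The crop confirms this. Its long arm points opposite the arrow, so the wheel is at 1.047 and needs 3 clicks.

```bash
python3 - <<'E'
from h import *
from scipy.spatial.transform import Rotation as R
s=env.get_state(); print(s['position'],R.from_quat(s['tcp_rot']).as_matrix().round(3).tolist(),s['gripper_width'],s['wrist_force'])
T=env.camera_params('top');S=env.camera_params('scene')
c=lambda x,y:(x/2.9+170,y/2.9+110)
cs=lambda x,y:(x/2.9+60,y/2.9+110)
print('hub',at_z(T,c(290,195),72).round(1),at_z(S,cs(549,228),72).round(1))
print('tip',at_z(T,c(292,124),53).round(1),at_z(S,cs(586,288),53).round(1))
print('long',at_z(T,c(286,272),72).round(1))
print('pot',at_z(T,c(88,143),121).round(1),at_z(T,c(466,240),28).round(1))
E
```

```text
[ 180.73983526 -545.82042688  231.25127938] [[0.314, -0.949, -0.0], [-0.949, -0.314, 0.0], [-0.0, -0.0, -1.0]] 85.36877483462547 [ 0.25448228 -0.88341168  0.03165593]
hub [ 597.1 -122.5   72. ] [ 598.2 -120.    72. ]
tip [ 666.1 -120.7   53. ] [ 672.9 -120.8   53. ]
long [ 530.8 -123.6   72. ]
pot [615.2  45.6 121. ] [ 579.6 -281.7   28. ]
```

```bash
python3 -m pendant '[[-1,35,29,0,0],[-1,70,58,0,0],[-1,105,87,0,0],[-1,139,115,0,0],[-1,174,144,0,0],[-1,208,173,0,0],[-1,243,202,0,0],[-1,278,231,0,0],[-1,312,260,0,0],[-1,347,288,0,0],[-1,382,317,0,0],[-1,416,346,0,0]]'
python3 -m pendant '[[-1,0,0,0,0],[-1,0,0,0,0],[-1,0,0,0,0]]'
python3 - <<'E'
from h import *
P=env.camera_params('wrist'); snap('wrist','w0.png')
print(P['fovy'],P['cx'],P['cy'],np.round(P['world_from_camera'],2).tolist())
for q in('hub','long_arm_end','arrow_tip'):
    for r in env.spot_point('wrist',q): print(q,np.round(r['position']),round(r['p'],2),at_z(P,r['position'],53 if q[0]=='a' else 72,True).round(1))
snap('top','t1.png')
E
```

```text
time: 1.9
position: [566.6, -224.5, 231.4]
tcp_rot: [0.811, -0.585, 0.0, -0.0]
wrist_force: [0.4, -0.6, -0.3]
gripper_width: 0.1
time: 2.15
position: [565.1, -226.3, 231.1]
tcp_rot: [0.811, -0.585, -0.0, 0.0]
wrist_force: [0.0, -0.1, 0.6]
gripper_width: 0.0
65.70646984690485 252.53503193404967 188.39714394975354 [[0.32, 0.91, 0.25, 629.03], [-0.95, 0.3, 0.08, -205.42], [-0.0, -0.27, 0.96, 373.36], [0.0, 0.0, 0.0, 1.0]]
hub [109. 252.] 0.98 [415.7 -87.9  72. ]
hub [167. 114.] 0.81 [ 597.7 -122.3   72. ]
long_arm_end [127. 283.] 0.93 [ 378.7 -117.4   72. ]
long_arm_end [152. 174.] 0.77 [ 530.7 -123.    72. ]
arrow_tip [191.  53.] 0.96 [ 667.2 -123.    53. ]
arrow_tip [130. 224.] 0.84 [ 453.9 -104.5   53. ]
```

View pics/w0.png

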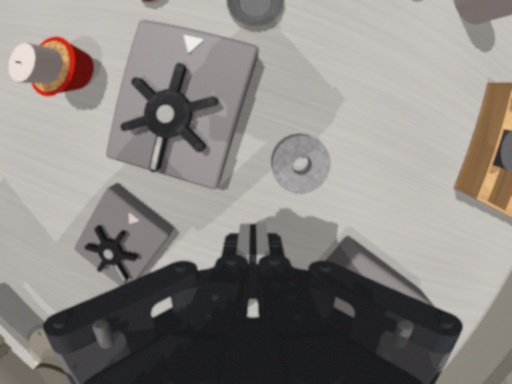

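```bash
cat > clr.py <<'E'
import numpy as np
def clr(r,th,yaw,w=0,hx=14.5,hy=11):
    # min distances of finger box to leading/trailing arm (wheel turned clockwise w deg)
    t,y=np.radians([th,yaw]); c=r*np.array([np.cos(t),np.sin(t)])
    pts=[]
    for a in np.linspace(-1,1,41):
        for s in(-1,1): pts+= [(a*hx,s*hy),(s*hx,a*hy)]
    R=np.array([[np.cos(y),-np.sin(y)],[np.sin(y),np.cos(y)]]); p=c+np.array(pts)@R.T
    out=[]
    for a0 in(-60,0):
        a=np.radians(a0-w); u=np.array([np.cos(a),np.sin(a)]); s=np.clip(p@u,0,50)
        out.append(np.hypot(*(p-s[:,None]*u).T).min()-5)
    return np.round(out,1), round(np.hypot(*p.T).min()-26,1)
if __name__=='__main__':
    for r in(52,55):
        for yo in(0,-10,-15,-20): print(r,yo,clr(r,-30,-30+yo))
    for r,yo in((52,-10),(55,-10)):
        for thf in range(-30,-100,-5):
            # contact wheel angle
            for w in np.arange(0,70,.5):
                if clr(r,thf,thf+yo,w)[0][0]>0: break
            print(r,thf,'wheel',w,'after snap',clr(r,thf,thf+yo,60))
E
python3 clr.py
```

```text
52 0 (array([4.2, 4.2]), np.float64(11.5))
52 -10 (array([5.7, 3.3]), np.float64(10.7))
52 -15 (array([6.6, 3. ]), np.float64(9.8))
52 -20 (array([7.6, 2.8]), np.float64(9.0))
55 0 (array([5.7, 5.7]), np.float64(14.5))
55 -10 (array([7.2, 4.8]), np.float64(13.7))
55 -15 (array([8.1, 4.5]), np.float64(12.8))
55 -20 (array([9.1, 4.3]), np.float64(12.0))
52 -30 wheel 0.0 after snap (array([30.8,  5.7]), np.float64(10.7))
52 -35 wheel 0.0 after snap (array([29.9,  2.6]), np.float64(10.7))
52 -40 wheel 1.0 after snap (array([28.8, -0.6]), np.float64(10.7))
52 -45 wheel 6.0 after snap (array([27.4, -3.8]), np.float64(10.7))
52 -50 wheel 11.0 after snap (array([25.8, -4.8]), np.float64(10.7))
52 -55 wheel 16.0 after snap (array([23.9, -4.8]), np.float64(10.7))
52 -60 wheel 21.0 after snap (array([21.9, -4.8]), np.float64(10.7))
52 -65 wheel 26.0 after snap (array([19.6, -4.8]), np.float64(10.7))
52 -70 wheel 31.0 after snap (array([17.1, -4.9]), np.float64(10.7))
52 -75 wheel 36.0 after snap (array([14.4, -4.9]), np.float64(10.7))
52 -80 wheel 41.0 after snap (array([11.6, -4. ]), np.float6
[... 461 characters left out ...]
), np.float64(13.7))
55 -50 wheel 9.5 after snap (array([28.6, -4.8]), np.float64(13.7))
55 -55 wheel 14.5 after snap (array([26.7, -5. ]), np.float64(13.7))
55 -60 wheel 19.5 after snap (array([24.5, -4.8]), np.float64(13.7))
55 -65 wheel 24.5 after snap (array([22., -5.]), np.float64(13.7))
55 -70 wheel 29.5 after snap (array([19.4, -4.9]), np.float64(13.7))
55 -75 wheel 34.5 after snap (array([16.6, -5. ]), np.float64(13.7))
55 -80 wheel 39.5 after snap (array([13.6, -3. ]), np.float64(13.7))
55 -85 wheel 0.0 after snap (array([10.4,  0.9]), np.float64(13.7))
55 -90 wheel 0.0 after snap (array([7.2, 4.8]), np.float64(13.7))
55 -95 wheel 0.0 after snap (array([3.9, 8.5]), np.float64(13.7))
```

```bash
python3 -c "
from station import env;print(env.get_state()['qpos'])"; python3 -m pendant '[[-1,7,11,-8,7],[-1,13,22,-17,14],[-1,20,33,-25,21],[-1,27,44,-33,28],[-1,33,55,-42,35],[-1,40,66,-50,42],[-1,47,77,-58,49],[-1,53,88,-67,56],[-1,60,99,-75,63],[-1,67,110,-83,70],[-1,73,121,-92,77],[-1,80,131.5,-100,84]]'
python3 -m pendant '[[-1,0,0,-15,7],[-1,0,0,-30,7.7],[-1,0,0,-30,7.7],[-1,0,0,-30,7.7]]'
python3 - <<'E'
from h import *
from scipy.spatial.transform import Rotation as R
s=env.get_state(); m=R.from_quat(s['tcp_rot']).as_matrix(); print(s['position'],np.degrees(np.arctan2(m[1,0],m[0,0])),np.round(s['qpos'],2),s['wrist_force'])
P=env.camera_params('wrist'); snap('wrist','w1.png')
for q in('hub','long_arm_end','arrow_tip'):
    for r in env.spot_point('wrist',q): print(q,np.round(r['position']),round(r['p'],2),at_z(P,r['position'],53 if q[0]=='a' else 72,True).round(1))
E
```

```text
[-5.08951136e-01  2.20440106e-01  1.35461383e+00 -9.91851993e-07
  1.56626269e+00  7.43513068e-01]
time: 3.4
position: [645.2, -94.9, 130.9]
tcp_rot: [0.994, 0.11, -0.0, 0.0]
wrist_force: [-0.4, -0.6, -0.4]
gripper_width: -0.3
time: 3.73
position: [644.8, -95.2, 101.1]
tcp_rot: [0.985, 0.173, -0.001, -0.0]
wrist_force: [0.7, 0.8, 1.1]
gripper_width: 0.1
[644.83738229 -95.24511575 101.11293689] 19.899972172638574 [-0.26  0.38  1.42 -0.    1.35 -0.61] [0.6717222  0.79951593 1.11833428]
hub [172. 227.] 0.56 [ 598.2 -118.7   72. ]
hub [274. 247.] 0.5 [ 664.1 -108.8   72. ]
long_arm_end [ 86. 202.] 0.89 [ 534.9 -123.9   72. ]
arrow_tip [273. 247.] 0.8 [ 668.3 -117.1   53. ]
arrow_tip [ 28. 126.] 0.56 [456.4 -94.2  53. ]
arrow_tip [336. 290.] 0.55 [ 729.6 -137.1   53. ]
arrow_tip [ 84. 202.] 0.46 [ 523.5 -135.5   53. ]
```

View pics/w1.png

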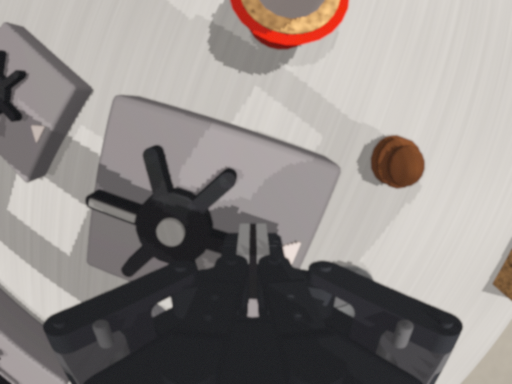

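```bash
cat > ov.py <<'E'
from h import *
def overlay(src,fn,P,hub=(597.5,-122.3),yaw=0.,w=0,fish=True):
    im=cv2.imread('pics/'+src); im=cv2.resize(im,None,fx=1.5,fy=1.5)
    for k in range(6):
        a=np.radians(yaw+180+60*k-w); L=65 if k==0 else 55
        for s in(-5,5):
            pts=[proj(P,[hub[0]+r*np.cos(a)-s*np.sin(a),hub[1]+r*np.sin(a)+s*np.cos(a),72],fish)*1.5 for r in(26,L)]
            cv2.line(im,*[tuple(int(v) for v in p) for p in pts],(0,255,0),1)
    cv2.imwrite('pics/'+fn,im)
E
python3 - <<'E'
from ov import *
overlay('w1.png','w1o.png',env.camera_params('wrist'))
E
```

```text
(no output)
```

View pics/w1o.png

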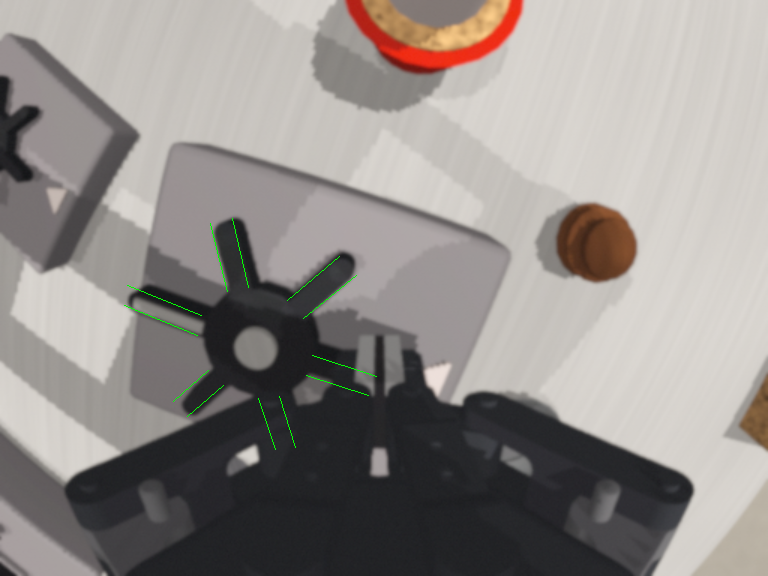

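```bash
python3 - <<'E'
from h import *
P=env.camera_params('wrist')
for n,p in dict(hub=(256,347),long=(131,297),a120=(228,219),a60=(350,256),am120=(187,410)).items():
    X=at_z(P,np.array(p)/1.5,72,True)
    if n=='hub': H=X
    d=X-H; print(n,X.round(1),np.hypot(*d[:2]).round(1),np.degrees(np.arctan2(d[1],d[0])).round(1))
P=env.camera_params('top');snap('top','t2.png')
E
python3 -c "
import cv2;im=cv2.imread('pics/t2.png');cv2.imwrite('pics/t2c.png',cv2.resize(im[120:230,190:350],None,fx=4,fy=4,interpolation=2))"
```

```text
hub [ 598.8 -122.4   72. ] 0.0 0.0
long [ 535.5 -121.8   72. ] 63.2 179.4
a120 [572.5 -72.8  72. ] 56.2 117.9
a60 [624.4 -70.7  72. ] 57.8 63.6
am120 [ 573.5 -168.8   72. ] 52.8 -118.6
```

View pics/t2c.png

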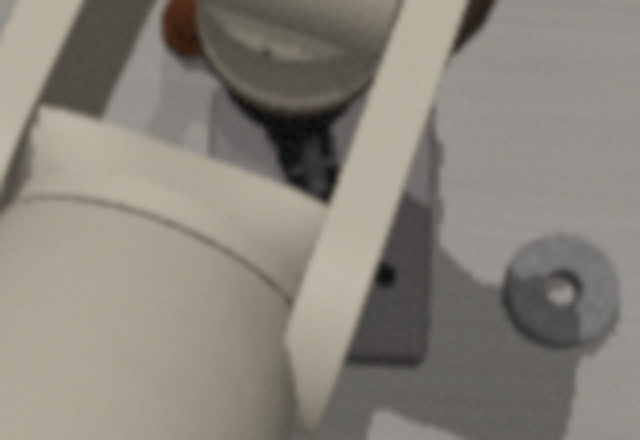

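Hub is at about (598, −122) with yaw about 0°, and the finger sits over the gap at 30°. I'm lowering it into the gap now.

```bash
python3 -m pendant '[[-1,0.5,0,-10,0],[-1,0.5,0,-20,0],[-1,0.5,0,-26,0],[-1,0.5,0,-31,0],[-1,0.5,0,-36,0],[-1,0.5,0,-41,0],[-1,0.5,0,-41,0],[-1,0.5,0,-41,0]]'
python3 - <<'E'
from h import *
h=np.array([598,-122.2]); 
def p(t): return h+55*np.array([np.cos(np.radians(t)),np.sin(np.radians(t))])
for a in(30,-30,-90):
    print(a,p(a).round(1)); print([(np.r_[(p(a-5*k)-p(a)).round(1),-5*k]).tolist() for k in range(1,13)])
E
```

```text
time: 4.65
position: [645.7, -94.7, 60.1]
tcp_rot: [0.985, 0.174, -0.0, -0.0]
wrist_force: [-0.5, 0.0, -0.3]
gripper_width: -0.2
30 [645.6 -94.7]
[[2.2, -4.3, -5.0], [4.1, -8.7, -10.0], [5.5, -13.3, -15.0], [6.5, -17.9, -20.0], [7.2, -22.7, -25.0], [7.4, -27.5, -30.0], [7.2, -32.3, -35.0], [6.5, -37.1, -40.0], [5.5, -41.7, -45.0], [4.1, -46.3, -50.0], [2.2, -50.7, -55.0], [0.0, -55.0, -60.0]]
-30 [ 645.6 -149.7]
[[-2.6, -4.0, -5.0], [-5.5, -7.9, -10.0], [-8.7, -11.4, -15.0], [-12.3, -14.6, -20.0], [-16.1, -17.6, -25.0], [-20.1, -20.1, -30.0], [-24.4, -22.3, -35.0], [-28.8, -24.2, -40.0], [-33.4, -25.6, -45.0], [-38.1, -26.7, -50.0], [-42.8, -27.3, -55.0], [-47.6, -27.5, -60.0]]
-90 [ 598.  -177.2]
[[-4.8, 0.2, -5.0], [-9.6, 0.8, -10.0], [-14.2, 1.9, -15.0], [-18.8, 3.3, -20.0], [-23.2, 5.2, -25.0], [-27.5, 7.4, -30.0], [-31.5, 9.9, -35.0], [-35.4, 12.9, -40.0], [-38.9, 16.1, -45.0], [-42.1, 19.6, -50.0], [-45.1, 23.5, -55.0], [-47.6, 27.5, -60.0]]
```

```bash
python3 -m pendant '[[-1,2.2,-4.3,0,-5],[-1,4.1,-8.7,0,-10],[-1,5.5,-13.3,0,-15],[-1,6.5,-17.9,0,-20],[-1,6.5,-17.9,0,-20]]'; python3 -m pendant '[[-1,0.7,-4.8,0,-5],[-1,0.9,-9.6,0,-10],[-1,0.7,-14.4,0,-15],[-1,0,-19.2,0,-20],[-1,-1,-23.8,0,-25],[-1,-2.4,-28.4,0,-30],[-1,-4.3,-32.8,0,-35],[-1,-6.5,-37.1,0,-40],[-1,-6.5,-37.1,0,-40],[-1,-6.5,-37.1,0,-40],[-1,-6.5,-37.1,0,-40],[-1,-6.5,-37.1,0,-40]]'
python3 - <<'E'
from ov import *
P=env.camera_params('wrist'); snap('wrist','w2.png'); overlay('w2.png','w2o.png',P,(598,-122.2),0,60)
E
```

```text
time: 5.07
position: [652.5, -113.2, 60.7]
tcp_rot: [1.0, -0.002, 0.0, 0.0]
wrist_force: [-0.8, 1.5, 0.9]
gripper_width: -0.2
time: 6.07
position: [645.9, -149.4, 60.3]
tcp_rot: [0.94, -0.34, 0.0, -0.0]
wrist_force: [1.1, 0.1, -0.3]
gripper_width: 0.3
```

View pics/w2o.png

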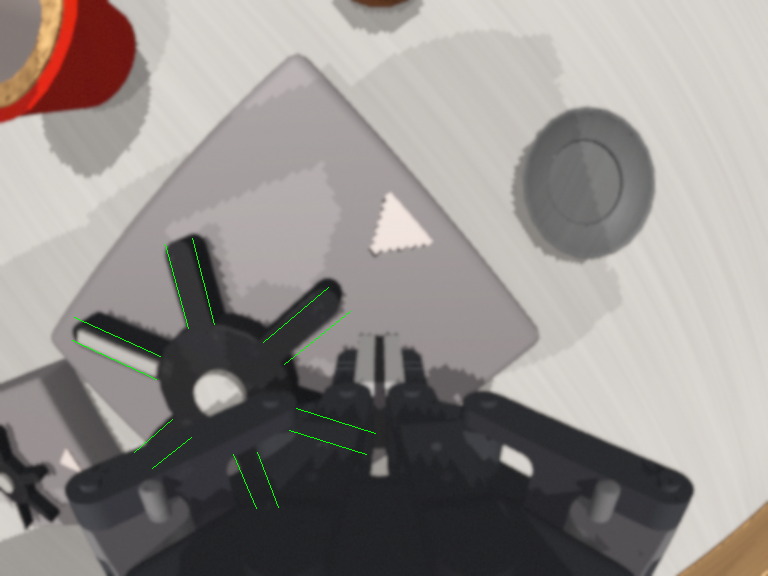

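The first click took: the long arm (125,350) lies on the model drawn at 2.094, and the tally hasn't moved. Second click next.

```bash
python3 -m pendant '[[-1,-2.6,-4,0,-5],[-1,-5.5,-7.9,0,-10],[-1,-8.7,-11.4,0,-15],[-1,-12.3,-14.6,0,-20],[-1,-16.1,-17.6,0,-25],[-1,-20.1,-20.1,0,-30],[-1,-24.4,-22.3,0,-35],[-1,-28.8,-24.2,0,-40],[-1,-33.4,-25.6,0,-45],[-1,-38.1,-26.7,0,-50],[-1,-42.8,-27.3,0,-55],[-1,-47.6,-27.5,0,-60]]'; python3 -m pendant '[[-1,0,0,0,0],[-1,0,0,0,0],[-1,0,0,0,0],[-1,0,0,0,0],[-1,0,0,0,0],[-1,0,0,0,0]]'
python3 - <<'E'
from ov import *
P=env.camera_params('wrist'); snap('wrist','w3.png'); overlay('w3.png','w3o.png',P,(598,-122.2),0,120)
E
```

```text
time: 7.12
position: [598.0, -177.1, 60.3]
tcp_rot: [-0.642, 0.767, 0.0, 0.0]
wrist_force: [0.4, 0.1, -0.2]
gripper_width: -0.1
time: 7.62
position: [598.3, -177.2, 60.2]
tcp_rot: [-0.643, 0.766, 0.0, 0.0]
wrist_force: [0.2, -0.7, -0.1]
gripper_width: -0.3
```

View pics/w3o.png

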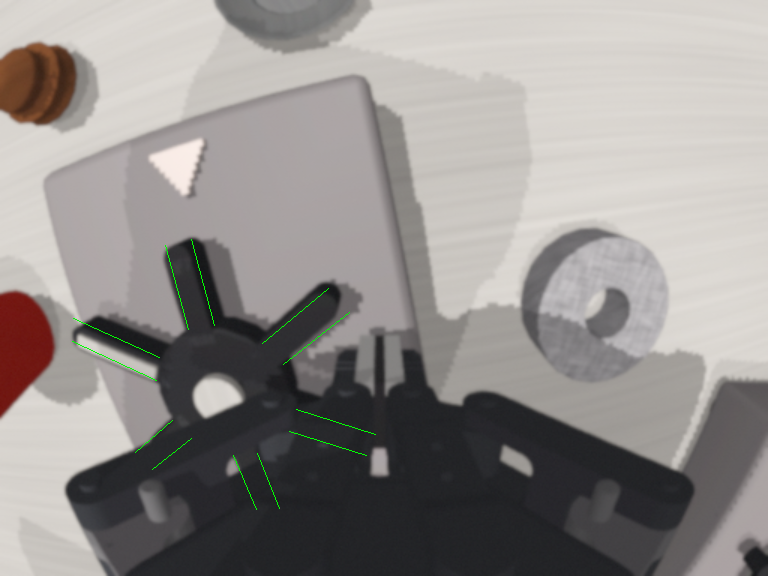

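The long arm (115,345) now sits one arm anticlockwise of the arrow (183,175). That is 3.142, one click short, and the wheel is at rest. Now the last click.

```bash
python3 -m pendant '[[-1,-4.8,0.2,0,-5],[-1,-9.6,0.8,0,-10],[-1,-14.2,1.9,0,-15],[-1,-18.8,3.3,0,-20],[-1,-23.2,5.2,0,-25],[-1,-27.5,7.4,0,-30],[-1,-31.5,9.9,0,-35],[-1,-35.4,12.9,0,-40],[-1,-38.9,16.1,0,-45],[-1,-42.1,19.6,0,-50],[-1,-45.1,23.5,0,-55],[-1,-47.6,27.5,0,-60]]'; python3 -m pendant '[[-1,0,0,0,0],[-1,0,0,0,0],[-1,0,0,0,0],[-1,0,0,0,0]]'
python3 - <<'E'
from ov import *
P=env.camera_params('wrist'); snap('wrist','w4.png'); overlay('w4.png','w4o.png',P,(598,-122.2),0,180)
E
```

```text
time: 8.67
position: [550.4, -149.6, 60.3]
tcp_rot: [-0.172, 0.985, -0.0, 0.0]
wrist_force: [-0.6, -0.1, -0.1]
gripper_width: 0.1
time: 9.0
position: [550.7, -150.0, 60.3]
tcp_rot: [-0.175, 0.985, -0.0, 0.0]
wrist_force: [-0.8, -0.4, -0.7]
gripper_width: 0.1
```

View pics/w4o.png

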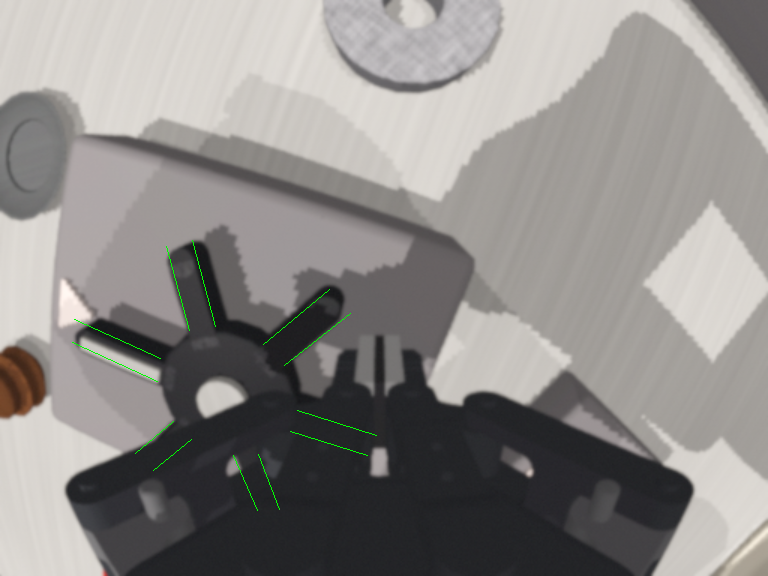

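The long arm now points at the arrow (75,305). I'm lifting straight out, backing away and checking.

```bash
python3 -m pendant '[[-1,0,0,6,0],[-1,0,0,14,0],[-1,0,0,25,0],[-1,0,0,50,0],[-1,0,0,85,0],[-1,0,0,120,0],[-1,-10,-20,150,0],[-1,-30,-50,170,0],[-1,-50,-85,170,0],[-1,-70,-120,170,0],[-1,-90,-150,170,0],[-1,-110,-180,170,0]]'; python3 -m pendant '[[-1,0,-40,0,0],[-1,0,-80,0,0],[-1,0,-120,0,0],[-1,0,-120,0,0],[-1,0,-120,0,0]]'
python3 - <<'E'
from h import *
P=env.camera_params('top'); im=snap('top','t5.png'); 
for q in('hub','long_arm_end','arrow_tip','pot_near','ribbon_reel','candle_saucer','pine_cone'):
    print(q,[(np.round(r['position']).tolist(),round(r['p'],2),at_z(P,r['position'],72).round(0).tolist()) for r in env.spot_point('top',q)][:3])
a=cv2.imread('pics/top0.png')[110:230,180:360]; b=cv2.imread('pics/t5.png')[110:230,180:360]
cv2.imwrite('pics/cmp5.png',cv2.resize(np.hstack([a,b]),None,fx=2.2,fy=2.2,interpolation=2))
E
```

```text
time: 10.05
position: [439.3, -331.1, 231.8]
tcp_rot: [-0.174, 0.985, -0.001, 0.001]
wrist_force: [1.0, 0.2, 0.3]
gripper_width: 0.0
time: 10.47
position: [439.9, -451.3, 230.4]
tcp_rot: [-0.173, 0.985, 0.0, -0.0]
wrist_force: [0.2, 0.8, -0.6]
gripper_width: 0.3
hub [([270.0, 176.0], 0.92, [600.0, -122.0, 72.0]), ([247.0, 259.0], 0.88, [396.0, -83.0, 72.0]), ([403.0, 286.0], 0.72, [363.0, -448.0, 72.0])]
long_arm_end [([257.0, 273.0], 0.81, [366.0, -109.0, 72.0]), ([269.0, 150.0], 0.74, [668.0, -116.0, 72.0])]
arrow_tip [([254.0, 240.0], 0.87, [440.0, -95.0, 72.0]), ([408.0, 250.0], 0.71, [446.0, -461.0, 72.0]), ([269.0, 150.0], 0.67, [666.0, -115.0, 72.0])]
pot_near [([205.0, 171.0], 0.84, [601.0, 38.0, 72.0])]
ribbon_reel [([327.0, 194.0], 0.67, [567.0, -263.0, 72.0]), ([269.0, 177.0], 0.66, [597.0, -121.0, 72.0])]
candle_saucer [([288.0, 128.0], 0.89, [729.0, -158.0, 72.0]), ([268.0, 178.0], 0.49, [595.0, -116.0, 72.0])]
pine_cone [([240.0, 126.0], 0.78, [724.0, -37.0, 72.0])]
```

View pics/cmp5.png

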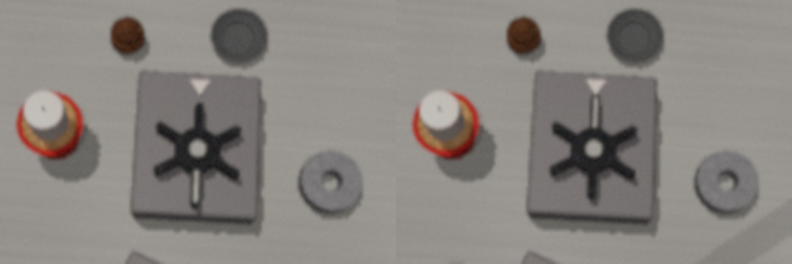

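Before (left) and after (right): the long arm's rib (595,110) points at the arrow tip, and the housing, pot, reel, saucer and cone are in the same places.

```bash
python3 -c "
from station import env;print(env.job_done())"
```

```text
the job is handed in; nothing more can be done
None
```

The middle-sized tally is up to date: the long arm sits in its click at the arrow, and I have handed the job in. The hand-in gives no verdict.

- **Moves:** With the closed fingertip in one gap between the arms, I turned the wheel clockwise three clicks (1.047 → 2.094 → 3.142 → 4.189). I let it rest about half a second one click short of the arrow before the last click, then lifted out and backed away. It took about 10.5 s of the 61 s.
- **Last checks:** The before-and-after top pictures show the long arm at the arrow tip. The tally, pot, reel, saucer and cone show no visible shift. The wrist force read at the end of each move never went above about 2 N.
- **Disagreements:** Different pictures placed the hub 1 to 4 mm apart, and the trained networks gave a few low-confidence false hits. I checked these against the pictures, and none affected the result.

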